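Hold a jar down on the sprung jar rinser

TASK

Pick up the upside-down glass jar and, still upside down, slip its mouth over the spray post of the jar rinser, then press it straight down against the sprung white star until its rim rests firmly on the four fixed steel stops, without ramming it. Do not let go: finish while still gripping the jar and holding it down on the stops, with the hand clear of the rinser, and leave the lemon, the garlic and the spice jar where they are.

Things in the scene. Friction and masses are not known exactly. Their poses are not given: they have to be found in the camera images.
- jar: empty clear glass jar, round, 60 mm diameter, 91 mm tall, about 0.33 kg (varies by a fifth), upside down on the worktop: closed base on top, open mouth below. Origin: centre of the outside of its base, the highest point as it stands (z = 0.091 at the start); its z axis runs from base to mouth, so down. Grip its straight sides 10 to 60 mm below the top, at any yaw.
- jar_mouth (a point): centre of the jar's open mouth, in the plane of the rim, 91 mm along the jar's z axis from its origin. The opening is 48 mm wide inside, the rim 60 mm outside.
- rinser: jar rinser, fixed on the worktop: round dark steel tray 128 mm across, 16 mm high, short brass inlet on its +x side reaching 77 mm from the centre. In the middle a fixed upright steel spray post, 41 mm diameter, top 66 mm above the worktop; the jar's mouth goes over it with about 3 mm play all round. Origin: centre of the underside, z up.
- stops: the four fixed steel lugs of the rinser, 10 mm wide, from 22 to 34 mm from the post's axis, at 0, 90, 180 and 270 degrees in the rinser's frame; flat tops 40 mm above the worktop: the hard stop for the jar's rim. Origin as rinser.
- rinser_stop (a point): point on the post's axis at the height of the lugs' tops (40 mm above the worktop): where the centre of the jar's mouth must come. With the rim on the stops the jar's base is 131 mm above the worktop.
- star_top (a point): point on the post's axis at the height of the upper faces of the star's four white arms, which lie between the lugs and carry the jar's rim (a white ring of 86 mm diameter, outside the jar, ties them): 52 mm above the worktop when up; moves with the star.
- star (a joint): travel of the sprung star, m: 0 up, growing downward; the jar's rim reaches the fixed stops at 0.012 (its own end lies deeper, at 0.016). The spring pushes up with 6 N at the top and 12 N at the stops (500 N/m), so the jar's own weight does not move it.
- lemon: lemon, 71x53x51 mm, lying behind the work; leave it. Origin: centre of its underside.
- garlic: garlic bulb, 60x60x59 mm, behind the work; leave it. Origin: centre of its underside.
- spice_jar: spice jar with a dark cap, 41 mm diameter, 105 mm tall, behind the work; leave it. Origin: centre of its underside.
Not all that is in view belongs to the job. Leave any turquoise look-alike of the jar alone.

How it is judged:
By the outcome, as a careful person would: the job done as asked, in the order asked, and still so for the second after the job is handed in, while the arm keeps its last pose, push and grip.
It also fails if it takes over 45 s, if anything falls off the work surface, if the arm or the gripper's body presses on something with over 40 N, if the wrist force passes 120 N, or if a joint passes its speed limit or range.

ROBOT

A 6-joint arm with a two-finger parallel gripper is mounted at the origin on a cart in front of the work surface, level with it; the furniture and walls round the work are solid. World frame = base frame: x ahead of the robot, y to its left, z up, the work surface at z = 0. Lengths are in m, angles in rad, forces in N, time in s.
With the tool pointing down it reaches from about 0.4 to 0.825 m from the base axis. Payload 7 kg.
Tool frame: the origin (TCP) lies at the very end of the fingers, on their centre line; the grasp point (between the pads) lies 19 mm behind it; z points along the fingers, y is the line along which they close (so a half turn about z gives the same grasp; the last joint's range is limited). The gripper opens to 85 mm and grips with 20 to 120 N. Pads are 22 mm wide; open, the fingers measure 114 mm over their backs; the gripper's body (76 mm by 85 mm) begins 54 mm behind the grasp point. The pads swing forward as they close: fully open they stand 13 mm farther back than shut.
Start: joints at [-0.961, 0.359, 0.012, 0, -1.224, -0.288], TCP at [0.213, -0.64, 0.231] pointing down, gripper open.
Joint ranges: [-3.07, 3.07], [-1.43, 2.12], [-1.02, 1.25], [-3.03, 1.67], [-3.05, -0], [-3.03, 3.03]. Speed limits (rad/s): [2.39, 2.39, 3.01, 3.14, 3.14, 3.14].

INTERFACE

Orientations are given as a unit quaternion [w, x, y, z].
In Python, from workcell import * gives the robot as it stands.
- The arm moves only by the shell command python3 -m jog 'ROWS'. ROWS is JSON, a list of rows, each an object of numbers: "x", "y", "z": the shift along the tool's x, y, z in cm; "roll": the turn about the tool's z in rad; "fingers": the opening in per cent of the stroke, from 0 (shut) to 100 (fully open). A call has 1 to 12 rows; each row shifts and turns the commanded pose from where the row before left it, along the tool's axes as they then stand; what a row does not reach is not made up. A row lasts 1/8 s, in which the tool goes at most 62.5 mm and 10.7 degrees, less where a joint would pass 70% of its speed; a pose out of reach is approached as far as the arm can. A call is refused whole if a number of a shift passes 6.25 or a number of a turn 0.188, either way. A call with a gripper value outside its range is refused whole. The fingers move at their own pace and stop on an object; the grip force is fixed at half the most. Time passes only in rows, so rows that do not move let the fingers close. It gives the time, the measured TCP pose, the force, the opening and the grip force at its end, in the units of the state.
- state(): the state, without advancing time (a new reading comes with each control period).
- get_image(name): name is "side" or "top"; returns (picture, depth): 400x640x3 uint8, blue, green, red; 400x640 float32, m along the optical axis (not along the pixel's ray), 0 where there is no reading.
- camera_params(name): a dict with "fovy" (degrees; the focal length in pixels is half the picture's height over the tangent of half this angle, whatever the lens; pixels are square), "cx", "cy" (the principal point, pixels), "R" (3x3) and "t" (3): a world point X has camera coordinates R X + t. Camera axes: x right, y down, z forward; pixel columns grow to the right and rows downward; lengths in m; the calibration is good to about 2 mm. A picture is of the moment at which its call begins. camera_params takes no time and is no camera call.
- finish_job(): hands the job in; it is judged then, once.
The state is a dict: "time_s": time; "joint_positions": joint angles; "dq": joint speeds; "joint_torque": joint torques, N m; "eef_pos": TCP position; "tool_rot": TCP orientation; "ft_force": force on the tool from outside, world axes, zero at the start; "ft_torque": the same for the moment, N m; "grip_width": opening from 0.0 (shut) to 1.0 (fully open); "finger_force": force on a finger pad.
Only numpy, scipy, OpenCV 4.12 (cv2) and the standard library are available. Lean on these libraries where they do the work, as an engineer would, in place of code of your own. Each camera call takes 0.05 s, during which the arm holds its last target. There are 200 camera calls.

## Working session

There is one attempt and no reset: what is moved stays moved. The work goes in short steps, Python scripts to look and compute and a shell command to move; the robot and the scene stay as the last step left them, time stands still between calls to the robot, and variables do not carry over. Pictures are saved under pics/ and viewed, at most 10 in all, crops included, and the job is handed in when it is done.

```bash
mkdir -p pics; cat > h.py <<'E'
from workcell import *
import numpy as np, cv2
def snap(n,f):
    im,d=get_image(n); cv2.imwrite(f'pics/{f}.png',im); np.save(f'pics/{f}.npy',d); return im,d
def K(n):
    p=camera_params(n); return 200/np.tan(np.radians(p['fovy'])/2),p['cx'],p['cy'],np.array(p['R']),np.array(p['t'])
def ray_z(n,u,v,z):
    f,cx,cy,R,t=K(n); r=R.T@np.array([(u-cx)/f,(v-cy)/f,1]); c=-R.T@t
    return c+r*(z-c[2])/r[2]
def dep(n,u,v,d):
    f,cx,cy,R,t=K(n); return R.T@(np.array([(u-cx)/f*d,(v-cy)/f*d,d])-t)
def proj(n,X):
    f,cx,cy,R,t=K(n); c=R@np.array(X)+t; return cx+f*c[0]/c[2],cy+f*c[1]/c[2]
E
python3 - <<'E'
from h import *
snap('top','top0'); snap('side','side0')
for n in('top','side'):
    f,cx,cy,R,t=K(n); print(n,f,cx,cy,-R.T@t,R.round(2).tolist(), camera_params(n).keys())
s=state(); print(s['eef_pos'],s['tool_rot'],s['ft_force'])
E
```

```text
top 460.9964735717634 320.16529211275 202.8938893612702 [0.45099156 0.10727401 0.96222322] [[-0.03, -1.0, 0.01], [-0.99, 0.02, -0.15], [0.15, -0.02, -0.99]] dict_keys(['fovy', 'cx', 'cy', 'R', 't'])
side 388.63648476800233 326.0202078451857 196.669809171872 [0.49578082 0.87840363 0.41861028] [[-0.99, -0.12, -0.0], [-0.04, 0.38, -0.92], [0.11, -0.92, -0.39]] dict_keys(['fovy', 'cx', 'cy', 'R', 't'])
[ 0.21331983 -0.63993701  0.23045479] [-1.96242795e-04 -1.60158568e-01  9.87091003e-01  7.38818234e-04] [-0.09877504 -0.46191756  0.33410659]
```

View pics/top0.png

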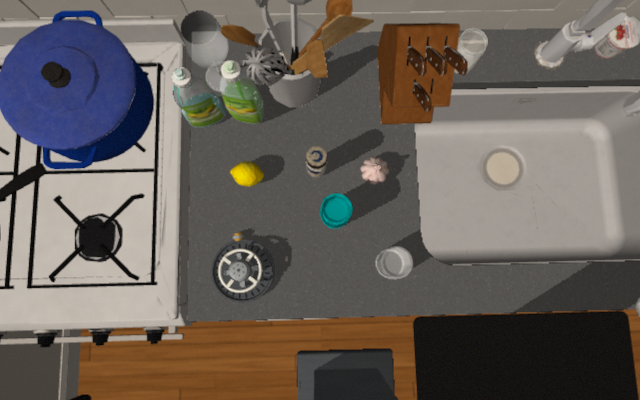

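View pics/side0.png

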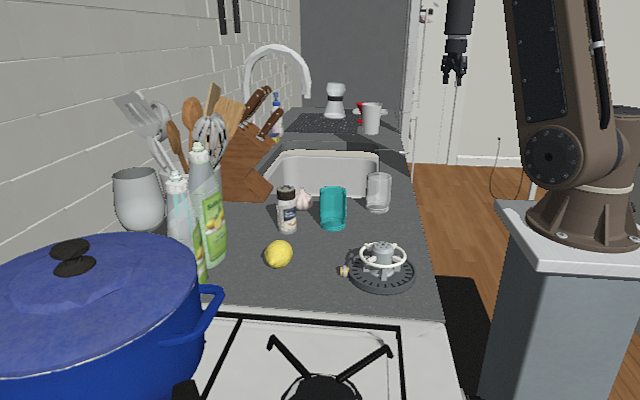

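Candidates in the top view are:
- the clear glass at (395,262), which is (378,192) in the side view
- the turquoise look-alike at (336,210)
- the glass by the sink at (470,45)
- the wine glass at (205,40)

I choose the clear one at (395,262). The rinser is at about (242,270) in top and (382,265) in side. Next I'll check the choice in an enlarged crop.

```bash
python3 - <<'E'
from h import *
t=cv2.imread('pics/top0.png'); s=cv2.imread('pics/side0.png')
def c(im,u,v,w,h,k): return cv2.resize(im[v:v+h,u:u+w],None,fx=k,fy=k,interpolation=cv2.INTER_CUBIC)
a=np.hstack([c(t,360,232,66,60,6),c(t,205,232,66,60,6)])
b=np.hstack([c(s,345,165,66,40,6),c(s,345,233,66,40,6)]) 
b=np.hstack([c(s,345,165,66,60,6)[:240+60-60+0],c(s,345,233,66,60,6)[:240]])
b=np.hstack([cv2.resize(s[165:220,345:411],(396,238)),cv2.resize(s[232:297,340:420],(396,238))])
cv2.imwrite('pics/crop0.png',np.vstack([a,b]))
E
```

```text
(no output)
```

View pics/crop0.png

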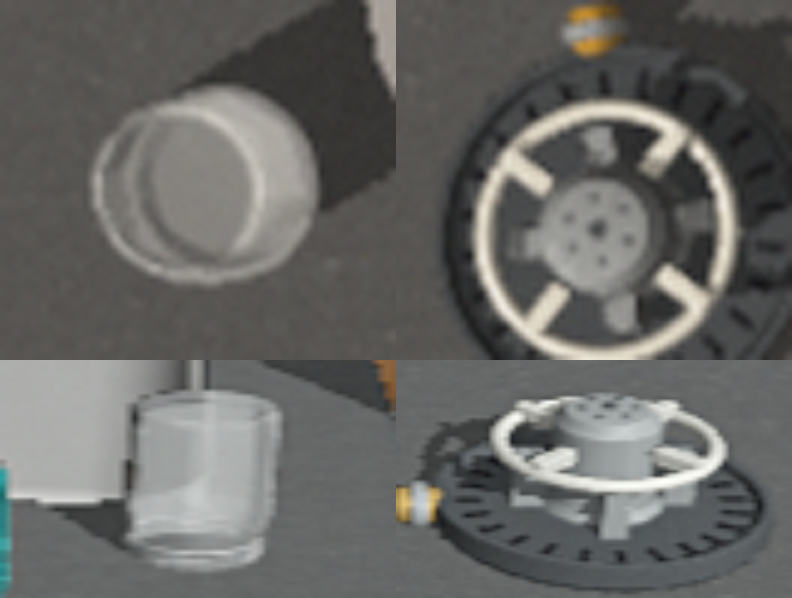

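The crop shows clear glass standing closed base up, with the base circle about (396.8,261.9) and the rim about (389.3,263.3) in top. It also shows the star rinser, with its post top at (238.4,269.8) in top. In side, the jar base is at about (379.3,176).

```bash
python3 - <<'E'
from h import *
print('jar top base',ray_z('top',396.8,261.9,.091)); print('jar top rim',ray_z('top',389.3,263.3,0))
print('jar side base',ray_z('side',379.3,176,.091),ray_z('side',378.2,207.7,0))
print('post top',ray_z('top',238.4,269.8,.066))
# side post: crop scale 396/80, 238/65
print('post side',ray_z('side',340+(607-396)/4.95,232+(406-360)/3.66,.066))
d=np.load('pics/top0.npy'); im=cv2.imread('pics/top0.png')
# white star pixels
h=[];P=[]
for v in range(235,305):
  for u in range(205,280):
    if im[v,u].min()>165:
      X=dep('top',u,v,d[v,u])
      if .045<X[2]<.06:P.append((u,v))
(e)=cv2.fitEllipse(cv2.convexHull(np.array(P,np.int32)));print(e,ray_z('top',*e[0],.052))
print(dep('top',238,270,d[270,238]))
for X in ([.3,-.1,.1],): print(proj('top',X))
E
```

```text
jar top base [ 0.47064481 -0.04813552  0.091     ]
jar top rim [ 0.47021954 -0.04863512  0.        ]
jar side base [ 0.47009438 -0.04364304  0.091     ] [ 0.46812843 -0.05338551  0.        ]
post top [0.46400196 0.25285866 0.066     ]
post side [0.46564458 0.25533142 0.066     ]
((239.35581970214844, 270.27239990234375), (41.88064193725586, 42.86556625366211), 30.930448532104492) [0.46324515 0.2532727  0.052     ]
[0.46360941 0.25325119 0.06828479]
(np.float64(431.19679123391086), np.float64(356.26467021823146))
```

```bash
cat >> h.py <<'E'
from scipy.spatial.transform import Rotation as Ro
def shift(target):
    s=state(); w,x,y,z=s['tool_rot']; R=Ro.from_quat([x,y,z,w]).as_matrix()
    return (R.T@(np.array(target)-s['eef_pos'])*100).round(2), R.round(3).tolist()
E
python3 -m jog '[{"x":-3.2,"y":3.6},{"x":-3.2,"y":3.6},{"x":-3.2,"y":3.6},{"x":-3.2,"y":3.6},{"x":-3.2,"y":3.6},{"x":-3.2,"y":3.6},{"x":-3.2,"y":3.6},{"x":-3.2,"y":3.6},{"x":-3.2,"y":3.6},{"x":-3.2,"y":3.6},{"x":-3.2,"y":3.6},{"x":-3.2,"y":3.6}]'
python3 -c "
from h import *
print(shift([.470,-.0485,.15]))"
```

```text
(array([-43.05,  47.98,   8.11]), [[-0.949, -0.316, -0.001], [-0.316, 0.949, 0.001], [0.0, 0.002, -1.0]])validation failed for argument at $[0]...
```

```bash
python3 -m jog '[{"x":-3.2,"y":3.6,"z":0,"roll":0,"fingers":100},{"x":-3.2,"y":3.6,"z":0,"roll":0,"fingers":100},{"x":-3.2,"y":3.6,"z":0,"roll":0,"fingers":100},{"x":-3.2,"y":3.6,"z":0,"roll":0,"fingers":100},{"x":-3.2,"y":3.6,"z":0,"roll":0,"fingers":100},{"x":-3.2,"y":3.6,"z":0,"roll":0,"fingers":100},{"x":-3.2,"y":3.6,"z":0,"roll":0,"fingers":100},{"x":-3.2,"y":3.6,"z":0,"roll":0,"fingers":100},{"x":-3.2,"y":3.6,"z":0,"roll":0,"fingers":100},{"x":-3.2,"y":3.6,"z":0,"roll":0,"fingers":100},{"x":-3.2,"y":3.6,"z":0,"roll":0,"fingers":100},{"x":-3.2,"y":3.6,"z":0,"roll":0,"fingers":100}]'
python3 -c "
from h import *
print(shift([.470,-.0485,.15]))"
```

```text
time_s: 1.6
eef_pos: [0.4413, -0.1075, 0.2313]
tool_rot: [0.0, -0.16, 0.987, 0.0]
ft_force: [1.1, -0.7, 1.5]
grip_width: 1.004
finger_force: 0.0
(array([-4.59,  4.68,  8.13]), [[-0.949, -0.316, 0.0], [-0.316, 0.949, 0.0], [-0.0, 0.0, -1.0]])
```

```bash
python3 -m jog '[{"x":-2.3,"y":2.3,"z":2,"roll":0,"fingers":100},{"x":-2.3,"y":2.4,"z":3,"roll":0,"fingers":100},{"x":0,"y":0,"z":3,"roll":0,"fingers":100},{"x":0,"y":0,"z":0,"roll":0,"fingers":100},{"x":0,"y":0,"z":0,"roll":0,"fingers":100}]'
python3 - <<'E'
from h import *
print(shift([.470,-.0485,.042]))
a,_=snap('top','top1'); b,_=snap('side','side1')
c=lambda im,u,v:cv2.resize(im[v:v+100,u:u+100],(400,400),interpolation=cv2.INTER_CUBIC)
cv2.imwrite('pics/c1.png',np.hstack([c(a,345,200),c(b,330,130)]))
E
```

```text
time_s: 2.22
eef_pos: [0.4703, -0.0501, 0.1522]
tool_rot: [0.0, -0.16, 0.987, -0.0]
ft_force: [0.2, 0.2, -0.1]
grip_width: 1.0
finger_force: 0.0
(array([-0.02,  0.17, 11.02]), [[-0.949, -0.316, 0.001], [-0.316, 0.949, -0.0], [-0.001, -0.0, -1.0]])
```

View pics/c1.png

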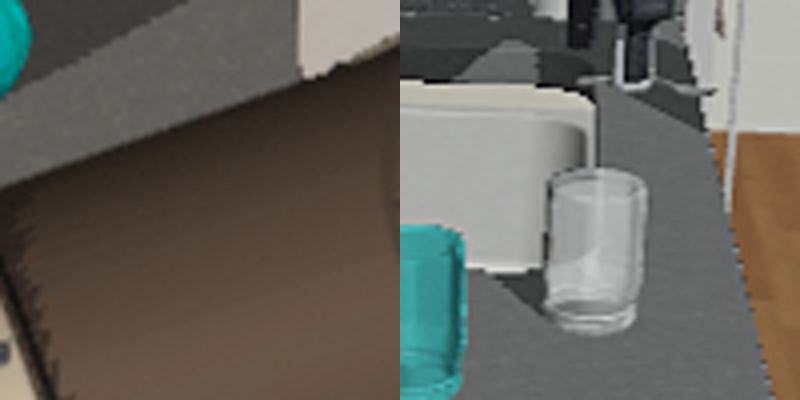

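```bash
python3 - <<'E'
from h import *
p=state()['eef_pos']; print(p, proj('side',p)); R=np.array(shift(p)[1])
for s in(-1,1): print(proj('side',p+s*.05*R[:,1]+[0,0,.013]))
b=cv2.imread('pics/side1.png'); cv2.imwrite('pics/c2.png',cv2.resize(b[60:240,300:500],(800,600*720//600*600//720),interpolation=cv2.INTER_CUBIC))
E
```

```text
[ 0.47063252 -0.05010615  0.15267135] (np.float64(380.3704437798792), np.float64(151.336477327763))
(np.float64(374.16868178693034), np.float64(141.03545607753895))
(np.float64(387.7924666442282), np.float64(151.81629715736887))
```

View pics/c2.png

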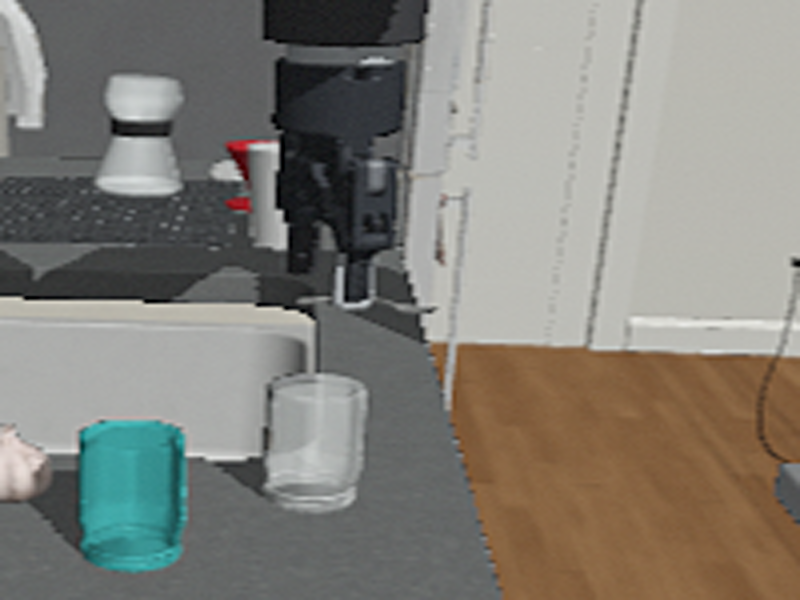

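The gripper straddles the jar, with its fingers near (373,140) and (388,150) in side, above the base at (379,176). I'll descend and grip.

```bash
python3 -m jog '[{"x":0,"y":0.15,"z":3,"roll":0,"fingers":100},{"x":0,"y":0,"z":3,"roll":0,"fingers":100},{"x":0,"y":0,"z":3,"roll":0,"fingers":100},{"x":0,"y":0,"z":2,"roll":0,"fingers":100},{"x":0,"y":0,"z":0,"roll":0,"fingers":100},{"x":0,"y":0,"z":0,"roll":0,"fingers":85},{"x":0,"y":0,"z":0,"roll":0,"fingers":78},{"x":0,"y":0,"z":0,"roll":0,"fingers":72},{"x":0,"y":0,"z":0,"roll":0,"fingers":65},{"x":0,"y":0,"z":0,"roll":0,"fingers":50},{"x":0,"y":0,"z":0,"roll":0,"fingers":30},{"x":0,"y":0,"z":0,"roll":0,"fingers":30}]'

```

```text
time_s: 3.82
eef_pos: [0.4705, -0.0485, 0.0426]
tool_rot: [0.001, -0.161, 0.987, -0.0]
ft_force: [-0.4, -1.6, 9.8]
grip_width: 0.695
finger_force: 62.0
```

```bash
python3 -m jog '[{"x":0,"y":0,"z":-1,"roll":0,"fingers":30},{"x":0,"y":0,"z":-2.5,"roll":0,"fingers":30},{"x":0,"y":0,"z":-3,"roll":0,"fingers":30},{"x":0,"y":0,"z":-3,"roll":0,"fingers":30},{"x":0,"y":0,"z":-1,"roll":0,"fingers":30},{"x":0,"y":0,"z":0,"roll":0,"fingers":30}]'
python3 - <<'E'
from h import *
print(shift([.464,.2535,.145])); snap('side','side2')
s=cv2.imread('pics/side2.png'); cv2.imwrite('pics/c3.png',cv2.resize(s[100:220,310:430],(600,600),interpolation=cv2.INTER_CUBIC))
E
```

```text
time_s: 4.58
eef_pos: [0.4692, -0.0484, 0.1463]
tool_rot: [0.0, -0.16, 0.987, 0.0]
ft_force: [0.8, 0.3, -3.7]
grip_width: 0.696
finger_force: 65.9
(array([-9.05, 28.8 ,  0.15]), [[-0.949, -0.316, 0.0], [-0.316, 0.949, 0.001], [-0.001, 0.0, -1.0]])
```

View pics/c3.png

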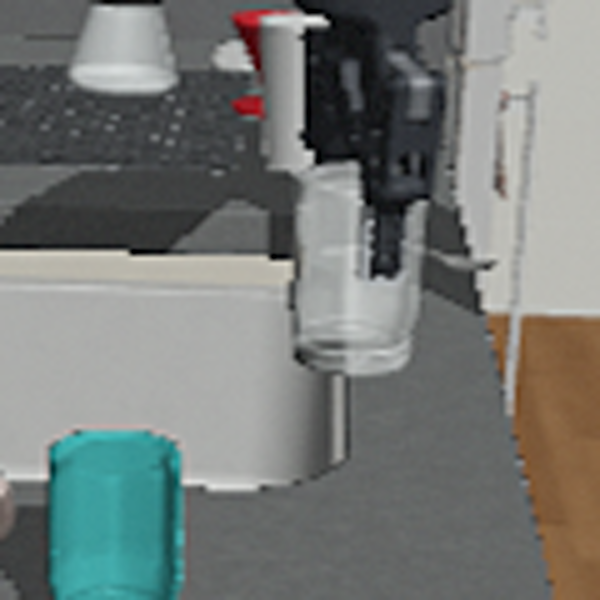

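```bash
python3 -m jog '[{"x":-0.6,"y":1.8,"z":0,"roll":0,"fingers":30},{"x":-1.2,"y":3.6,"z":0,"roll":0,"fingers":30},{"x":-1.2,"y":3.9,"z":0,"roll":0,"fingers":30},{"x":-1.2,"y":3.9,"z":0,"roll":0,"fingers":30},{"x":-1.2,"y":3.9,"z":0,"roll":0,"fingers":30},{"x":-1.2,"y":3.9,"z":0,"roll":0,"fingers":30},{"x":-1.2,"y":3.9,"z":0,"roll":0,"fingers":30},{"x":-1.2,"y":3.6,"z":0,"roll":0,"fingers":30},{"x":0,"y":0,"z":0,"roll":0,"fingers":30},{"x":0,"y":0,"z":0,"roll":0,"fingers":30},{"x":0,"y":0,"z":0,"roll":0,"fingers":30}]'
python3 - <<'E'
from h import *
print(shift([.464,.2535,.145])); snap('side','side3')
p=state()['eef_pos']; print(proj('side',p+[0,0,.0485]),proj('side',p-[0,0,.0425]),proj('side',[.464,.2535,.066]))
s=cv2.imread('pics/side3.png'); cv2.imwrite('pics/c4.png',cv2.resize(s[180:300,320:440],(600,600),interpolation=cv2.INTER_CUBIC))
E
```

```text
time_s: 6.0
eef_pos: [0.4643, 0.2493, 0.1456]
tool_rot: [-0.001, -0.16, 0.987, -0.0]
ft_force: [-0.1, 1.1, -3.1]
grip_width: 0.697
finger_force: 66.2
(array([-0.1 ,  0.41,  0.06]), [[-0.949, -0.315, -0.001], [-0.315, 0.949, -0.001], [0.001, -0.001, -1.0]])
(np.float64(387.457560768525), np.float64(176.69949080457516)) (np.float64(384.3843701950508), np.float64(224.64473519699604)) (np.float64(383.52290848615286), np.float64(244.11824833803257))
```

View pics/c4.png

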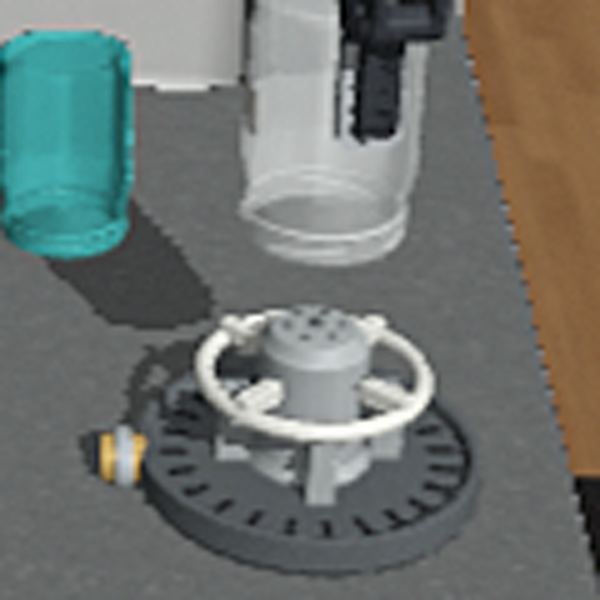

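The side view shows the jar rim centre at about (384.7,225), above the post top at (383.1,244.6). Both are within 1 px of prediction. I'll nudge across and lower carefully.

```bash
python3 -m jog '[{"x":-0.15,"y":0.4,"z":1,"roll":0,"fingers":30},{"x":0,"y":0,"z":1,"roll":0,"fingers":30},{"x":0,"y":0,"z":1,"roll":0,"fingers":30},{"x":0,"y":0,"z":0,"roll":0,"fingers":30},{"x":0,"y":0,"z":0,"roll":0,"fingers":30}]'
python3 - <<'E'
from h import *
print(shift([.4645,.2535,.145])[0]); snap('side','side4');snap('top','top4')
s=cv2.imread('pics/side4.png'); cv2.imwrite('pics/c5.png',cv2.resize(s[200:280,345:425],(600,600),interpolation=cv2.INTER_CUBIC))
E
```

```text
time_s: 6.68
eef_pos: [0.4649, 0.2546, 0.1163]
tool_rot: [0.0, -0.16, 0.987, -0.0]
ft_force: [0.6, 0.2, -3.0]
grip_width: 0.696
finger_force: 66.1
[ 0.08 -0.09 -2.87]
```

View pics/c5.png

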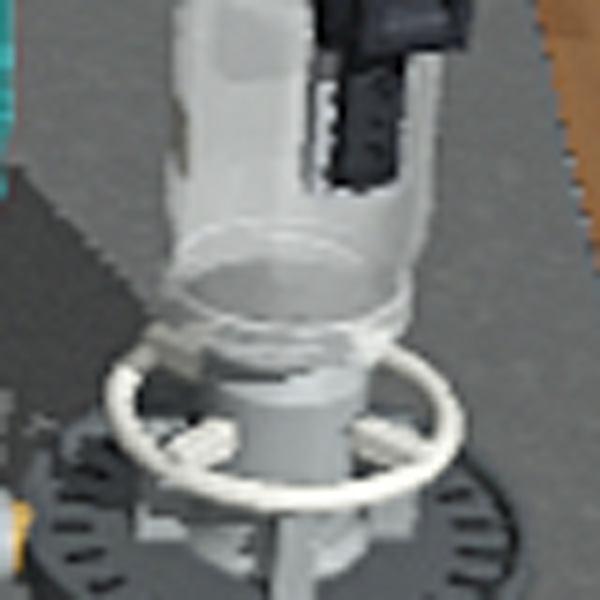

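The rim is at about u 383.1 and the ring and post axis put it at about 384, so the jar sits roughly 1 mm too far in +x. The rim is just over the post top. I'll correct that and descend gently.

```bash
python3 -m jog '[{"x":0.13,"y":-0.07,"z":0,"roll":0,"fingers":30},{"x":0,"y":0,"z":0.3,"roll":0,"fingers":30},{"x":0,"y":0,"z":0.3,"roll":0,"fingers":30},{"x":0,"y":0,"z":0.3,"roll":0,"fingers":30},{"x":0,"y":0,"z":0.3,"roll":0,"fingers":30},{"x":0,"y":0,"z":0,"roll":0,"fingers":30}]'
```

```text
time_s: 7.52
eef_pos: [0.4637, 0.2534, 0.1039]
tool_rot: [-0.0, -0.16, 0.987, -0.0]
ft_force: [0.4, -0.4, -3.3]
grip_width: 0.694
finger_force: 66.1
```

```bash
python3 -m jog '[{"x":0,"y":0,"z":0.3,"roll":0,"fingers":30},{"x":0,"y":0,"z":0.3,"roll":0,"fingers":30},{"x":0,"y":0,"z":0.3,"roll":0,"fingers":30},{"x":0,"y":0,"z":0.2,"roll":0,"fingers":30},{"x":0,"y":0,"z":0,"roll":0,"fingers":30},{"x":0,"y":0,"z":0,"roll":0,"fingers":30}]'
```

```text
time_s: 8.28
eef_pos: [0.4639, 0.2536, 0.0937]
tool_rot: [0.0, -0.16, 0.987, 0.0]
ft_force: [-1.5, -1.7, 2.8]
grip_width: 0.699
finger_force: 66.6
```

```bash
python3 -m jog '[{"x":0,"y":0,"z":0.2,"roll":0,"fingers":30},{"x":0,"y":0,"z":0.2,"roll":0,"fingers":30},{"x":0,"y":0,"z":0.2,"roll":0,"fingers":30},{"x":0,"y":0,"z":0.2,"roll":0,"fingers":30},{"x":0,"y":0,"z":0,"roll":0,"fingers":30},{"x":0,"y":0,"z":0,"roll":0,"fingers":30}]'
```

```text
time_s: 9.02
eef_pos: [0.464, 0.2536, 0.0856]
tool_rot: [0.0, -0.16, 0.987, 0.0]
ft_force: [-1.7, -2.1, 6.7]
grip_width: 0.695
finger_force: 66.8
```

Force now is ~10 N, 3 mm to go. I'll use small steps.

```bash
python3 -m jog '[{"x":0,"y":0,"z":0.1,"roll":0,"fingers":30},{"x":0,"y":0,"z":0.1,"roll":0,"fingers":30},{"x":0,"y":0,"z":0.05,"roll":0,"fingers":30},{"x":0,"y":0,"z":0,"roll":0,"fingers":30},{"x":0,"y":0,"z":0,"roll":0,"fingers":30}]'; python3 -m jog '[{"x":0,"y":0,"z":0.05,"roll":0,"fingers":30},{"x":0,"y":0,"z":0,"roll":0,"fingers":30},{"x":0,"y":0,"z":0,"roll":0,"fingers":30}]'
```

```text
time_s: 9.65
eef_pos: [0.464, 0.2536, 0.0832]
tool_rot: [0.0, -0.16, 0.987, 0.0]
ft_force: [-2.9, -2.1, 8.9]
grip_width: 0.7
finger_force: 66.9
time_s: 10.02
eef_pos: [0.4641, 0.2537, 0.0828]
tool_rot: [0.0, -0.16, 0.987, 0.0]
ft_force: [-2.9, -1.6, 8.5]
grip_width: 0.695
finger_force: 67.1
```

```bash
python3 -m jog '[{"x":0,"y":0,"z":0.05,"roll":0,"fingers":30},{"x":0,"y":0,"z":0,"roll":0,"fingers":30},{"x":0,"y":0,"z":0,"roll":0,"fingers":30}]'; python3 -m jog '[{"x":0,"y":0,"z":0.05,"roll":0,"fingers":30},{"x":0,"y":0,"z":0,"roll":0,"fingers":30},{"x":0,"y":0,"z":0,"roll":0,"fingers":30}]'
```

```text
time_s: 10.4
eef_pos: [0.4641, 0.2537, 0.0826]
tool_rot: [0.0, -0.16, 0.987, 0.0]
ft_force: [-2.7, -0.9, 11.4]
grip_width: 0.699
finger_force: 67.4
time_s: 10.78
eef_pos: [0.4642, 0.2537, 0.0825]
tool_rot: [0.001, -0.16, 0.987, 0.0]
ft_force: [-4.5, -2.4, 16.6]
grip_width: 0.7
finger_force: 67.7
```

```bash
python3 -m jog '[{"x":0,"y":0,"z":0.05,"roll":0,"fingers":30},{"x":0,"y":0,"z":0.05,"roll":0,"fingers":30},{"x":0,"y":0,"z":0,"roll":0,"fingers":30},{"x":0,"y":0,"z":0,"roll":0,"fingers":30},{"x":0,"y":0,"z":0,"roll":0,"fingers":30}]'
python3 - <<'E'
from h import *
snap('side','side6')
s=cv2.imread('pics/side6.png'); cv2.imwrite('pics/c6.png',cv2.resize(s[200:300,335:435],(600,600),interpolation=cv2.INTER_CUBIC))
t=state();print(t['ft_force'],t['ft_torque'],t['eef_pos'])
E
```

```text
time_s: 11.4
eef_pos: [0.4644, 0.2538, 0.0824]
tool_rot: [0.001, -0.161, 0.987, 0.0]
ft_force: [-7.5, -4.0, 24.1]
grip_width: 0.695
finger_force: 68.3
[-7.69451457 -3.37901949 23.93559144] [-1.33716091e+00  2.96111390e+00 -9.36507394e-04] [0.46438658 0.2537604  0.08238155]
```

View pics/c6.png

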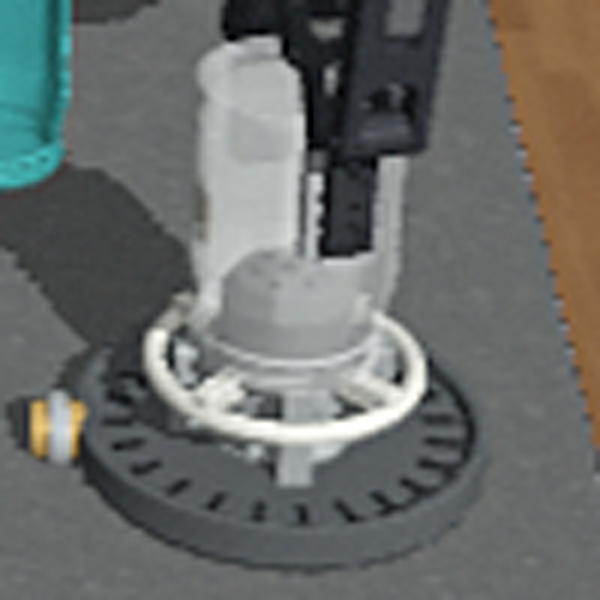

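```bash
python3 -m jog '[{"x":0.05,"y":0,"z":0,"roll":0,"fingers":30},{"x":0,"y":0,"z":0,"roll":0,"fingers":30},{"x":0,"y":0,"z":0,"roll":0,"fingers":30},{"x":0,"y":0,"z":0,"roll":0,"fingers":30}]'
```

```text
time_s: 11.95
eef_pos: [0.4642, 0.2537, 0.0824]
tool_rot: [0.001, -0.161, 0.987, 0.0]
ft_force: [-4.7, -3.9, 22.2]
grip_width: 0.697
finger_force: 68.1
```

```bash
python3 -c "
from workcell import *
print(finish_job())"
```

```text
the job is handed in; nothing more can be done
None
```

The jar is upside down over the spray post, pressed through the star onto the fixed stops with about 13 N beyond the spring and still gripped; I handed the job in at about 12 s, and it returned no verdict.

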